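# Kick out a blind spacer, feel its hole on the gauge pin, hold it hole-up

## Robot

A 6-joint arm with a two-finger parallel gripper is mounted at the origin on the work surface. World frame = base frame: x ahead of the robot, y to its left, z up, the work surface at z = 0. Lengths are in m, angles in rad, forces in N, time in s.
With the tool pointing down it reaches from about 0.35 to 0.975 m from the base axis. Payload 4.9 kg.
Tool frame: the origin (TCP) lies at the centre of the arm's flange, where the gripper is bolted on; the fingertips stand 173 mm ahead of it and the grasp point (between the pads) lies 155 mm ahead of it (ctrl.finger_overhang is the distance from the TCP to the fingertips, in m); z points along the fingers, y is the direction in which the jaws open and shut (so a half turn about z gives the same grasp; the last joint's range is limited). The gripper opens to 85 mm and grips with 20 to 120 N. Pads are 22 mm wide; open, the fingers measure 114 mm over their backs; the gripper's body (76 mm by 85 mm) begins 54 mm behind the grasp point. The pads swing forward as they close: fully open they stand 13 mm farther back than shut.
Start: joints at [-1.235, 0.053, 1.613, -0, 1.476, -0.119], TCP at [0.275, -0.561, 0.405] pointing down, gripper open.
Joint ranges: [-3.01, 3.01], [-1.01, 2.22], [0.06, 2.58], [-1.02, 4.17], [0.09, 2.62], [-3.14, 3.14]. Speed limits (rad/s): [2.57, 2.57, 3.14, 3.14, 3.14, 3.14].

## Interface

Orientations are given as a rotation vector (axis times angle).
In Python, from station import ctrl, eyes, spotter gives the robot as it stands.
- The arm moves only by the shell command python3 -m crank 'ROWS' [FORCE]. ROWS is JSON, a list of rows, each a list of 7 numbers: the turn, a rotation vector about the tool's x, y, z in rad, then the shift along the tool's x, y, z in mm, then the closure, from -1 (fully open) to 1 (shut). A call has 1 to 8 rows; each row shifts and turns the pose as measured when the row begins, along the tool's axes as they then stand; what a row does not reach is not made up. A row lasts 1/12 s, in which the tool goes at most 41.7 mm and 7.16 degrees, less where a joint would pass 70% of its speed; a pose out of reach is approached as far as the arm can. A call is refused whole if a number of a shift passes 41.7 or a number of a turn 0.125, either way. A call with a gripper value outside its range is refused whole. The fingers move at their own pace and stop on an object; FORCE is the grip in N (left out, the last holds). Time passes only in rows, so rows that do not move let the fingers close. It gives the time, the measured TCP pose, the force and the opening at its end, in the units of the state.
- ctrl.get_obs(): the state, without advancing time (a new reading comes with each control period).
- eyes.get_image(name): name is "side" or "top" or "wrist"; returns a dict with "image" (420x560x3 uint8, red, green, blue), "vertical_fov" (degrees; the focal length in pixels is half the picture's height over the tangent of half this angle, whatever the lens; pixels are square), "cx", "cy" (the principal point, pixels), "dist" ([k1, k2, p1, p2, k3] as OpenCV has them; the pictures are not rectified), "rvec" (rotation vector, rad) and "tvec" (3), from world to camera coordinates, as OpenCV has them; the wrist camera has in their place "mount" (4x4, takes a point from camera to tool coordinates, whose origin is the TCP and whose axes are the flange's). Camera axes: x right, y down, z forward; pixel columns grow to the right and rows downward; lengths in m; the calibration is good to about 2 mm. A picture is of the moment at which its call begins: read the wrist's pose just before it. There is no depth.
- ctrl.finish_job(): hands the job in, once; it reports no verdict.
Trained networks look in a picture, given as the dict that the camera call returned (one of the last four; its "shot" number tells which), for a name from the list of things; names that differ only in an ending like _2 or _b are one class to them, and where a whole thing is asked for, a point or a joint stands for the part that bears it (a point fixed in the world has none). Each returns a list of dicts, best first, with "confidence" (0 to 1); they miss things now and then, are a little off and sometimes report something else, mostly with a low value. They report only what shows in the picture. A call takes as long as a camera call. They do not tell look-alikes from the thing itself.
- spotter.look_for(query, picture): "centre" ([x, y, z] in m, in world coordinates, good to about 4 mm: the middle of the surface that is visible of it).
- spotter.outline_of(query, picture): "region" (420x560 bool, what is visible of it).
- spotter.mark_of(query, picture): "centre" ([x, y, z] in m, in world coordinates, good to about 4 mm: a listed point, or the origin of a listed thing).
The state is a dict: "t": time; "q": joint angles; "dq": joint speeds; "effort": joint torques, N m; "tool_pos": TCP position; "tool_rot": TCP orientation; "contact_force": force on the tool from outside, world axes, zero at the start; "wrist_torque": the same for the moment, N m; "opening": finger opening in m.
Only numpy, scipy, OpenCV 4.12 (cv2) and the standard library are available. Lean on these libraries where they do the work, as an engineer would, in place of code of your own. Each camera call takes 0.05 s, during which the arm holds its last target.

## Task

Swing the feeder's sprung lever all the way to its stop so that it kicks the square spacer out from under the clear guard, and let the lever spring back. Pick the spacer up, slide its blind hole onto the brass gauge pin until the pin touches the bottom of the hole, then take it off, turn the hole to face straight up and finish still holding it in the gripper about 20 cm above the bench, touching nothing else. Leave the tin, the screwdriver and the white tray where they are.

Things in the scene. Friction and masses are not known exactly. Their poses are not given: they have to be found in the camera images.
- spacer: The loose aluminium spacer: a square bar 36 x 36 mm, 64 mm long, 0.15 to 0.28 kg, lying on its side (it may come to rest at any heading after the kick, some 10 cm clear of the guard). Origin at its centre (18 mm above the bench when lying). Its own x axis runs along its length; the only hole, round, 23 mm wide and 45 mm deep, opens in the middle of the +x end (32 mm from the origin); the -x end is closed and plain.
- hole_floor (a point): The middle of the bottom of the spacer's hole, on the spacer's x axis, 13 mm to the -x side of its centre (45 mm in from the mouth).
- feeder: Fixed feeder. Origin on the bench under the middle of the pocket where the spacer lies at the start; it kicks the spacer out towards its own -y. A grey housing (x -75 to 75 mm, y 90 to 160 mm, 85 mm high) carries a clear guard plate 5 mm thick, top 50 mm above the bench, over x -55 to 55 mm, y -28 to 90 mm. The pocket's other sides are open.
- lever (a joint): Angle of the feeder's sprung lever (rad) about its upright pivot: 0 at rest, 1.15 at its stop; it grows counter-clockwise seen from above, so from rest the grip post sets off towards the feeder's -y. The spring pulls back to 0 when let go; at the grip it takes about 1 N at the start and 6 N at the stop.
- lever_pivot (a point): A point on the lever's upright pivot axis, 100 mm above the bench (the boss itself is 44 mm high). Feeder frame: x 110, y 55 mm.
- lever_grip (a point): On the axis of the lever's upright black grip post (22 mm across, top 120 mm above the bench), 20 mm below its top and 220 mm from the pivot axis; at rest it lies from the pivot towards the feeder's -x. Between post and pivot runs the kicker arm, 14 mm wide, 12 to 36 mm above the bench; the post stands on a 32 mm disc whose top is 36 mm above the bench.
- gauge: Fixed gauge: blue post (30 mm along x, 45 mm along y, 108 mm high) on a base plate 12 mm high (x -55 to 45 mm, y -45 to 45 mm). Origin on the bench under the post's pin face; its +x is the way the pin points.
- pin_tip (a point): Middle of the free end of the brass gauge pin: level, 16 mm thick, sticking out 60 mm from the post along the gauge's +x, axis 90 mm above the bench.
- tin: Bystander: white tin with a yellow band, 60 mm across, 70 mm high, standing; origin at the centre of its underside. Not to be moved.
- screwdriver: Bystander: green-handled screwdriver, 180 mm long, lying along its own x. Not to be moved.
- weight_tray: Bystander: empty white plastic tray, 100 x 140 mm, 35 mm high; origin at the centre of its underside. Not to be moved.
Things that resemble listed ones, but are neither listed nor needed, are in the scene too. What is meant by the gauge is not orange or pink, and is the smaller of those in its own colour.

How it is judged:
On the way, in this order (a step that is already met when the one before it is completed fails the run):
1. the lever is swung to its stop (value of joint lever above 1.09 rad), for 0.1 s.
2. the lever has sprung back to rest (value of joint lever below 0.06 rad), for 0.2 s.
3. the gauge pin is in the hole, at its bottom (distance between hole_floor and pin_tip below 0.008 m and angle between the x axis of spacer and the x axis of gauge, either way round below 0.2 rad), for 0.2 s.
At the end, for the whole second after the job is handed in: The spacer is held still between the fingers, hole up within 20 degrees of vertical, its centre more than 15 cm above the bench, touching nothing but the fingers; the lever is back at rest (under 0.08 rad). The bystanders have moved no more than 3 cm (angle between spacer's own x axis and vertical below 0.35 rad and height (world z) of spacer above 0.15 m and contact force between spacer and the fingers above 1 N and linear speed of spacer below 0.05 m/s and contact force between spacer and gauge below 0.1 N and contact force between spacer and feeder below 0.1 N and contact force between spacer and tin below 0.1 N and contact force between spacer and weight_tray below 0.1 N and contact force between spacer and screwdriver below 0.1 N and value of joint lever below 0.08 rad); the arm keeps its last pose, push and grip.
It fails at once if the tin is moved more than 3 cm (distance of tin from where it was at the start of the episode above 0.03 m).
It fails at once if the screwdriver is moved more than 3 cm (distance of screwdriver from where it was at the start of the episode above 0.03 m).
It fails at once if the white tray is moved more than 3 cm (distance of weight_tray from where it was at the start of the episode above 0.03 m).
It also fails if it takes over 72 s, if anything falls off the work surface, if the arm or the gripper's body presses on something with over 40 N, if the wrist force passes 120 N, or if a joint passes its speed limit or range.

## Working session

There is one attempt and no reset: what is moved stays moved. The work goes in short steps, Python scripts to look and compute and a shell command to move; the robot and the scene stay as the last step left them, time stands still between calls to the robot, and variables do not carry over. Pictures are saved under pics/ and viewed, and the job is handed in when it is done.

```bash
ls; mkdir -p pics
cat > h.py <<'E'
import numpy as np, cv2, json
from scipy.spatial.transform import Rotation as R
from station import ctrl, eyes, spotter
def shot(n,f):
    o=ctrl.get_obs(); p=eyes.get_image(n); cv2.imwrite('pics/'+f,p['image'][:,:,::-1]); return o,p
E
python3 - <<'E'
from h import *
o=ctrl.get_obs(); print({k:np.round(v,3).tolist() for k,v in o.items()})
for n in ['top','side']:
    o,p=shot(n,n+'0.png')
    print(n,p['vertical_fov'],p['cx'],p['cy'],p['dist'],p['shot'])
    for q in ['feeder','lever_grip','lever_pivot','gauge','pin_tip','spacer','tin','screwdriver','weight_tray']:
        try: r=spotter.mark_of(q,p)
        except Exception as e: print(q,e);continue
        print(q,[(np.round(a['centre'],3).tolist(),round(a['confidence'],2)) for a in r])
print(ctrl.get_obs()['t'])
E
```

```text
pics
{'t': 0.0, 'q': [-1.235, 0.053, 1.614, -0.0, 1.476, -0.119], 'dq': [0.0, 0.001, 0.001, -0.001, -0.0, 0.001], 'effort': [0.001, -39.368, -37.018, 0.0, 0.007, 0.0], 'tool_pos': [0.274, -0.561, 0.403], 'tool_rot': [-3.059, -0.708, 0.0], 'contact_force': [0.505, 0.142, -0.285], 'wrist_torque': [-0.026, -0.04, 0.01], 'opening': 0.085}
top 46.684055963143166 274.9592429290624 205.0685167669836 [-0.13185042  0.          0.          0.          0.        ] 1
feeder [([0.544, 0.15, 0.0], 0.64)]
lever_grip [([0.425, 0.184, 0.098], 0.79)]
lever_pivot [([0.644, 0.221, 0.1], 0.81)]
gauge [([0.231, 0.254, -0.002], 0.83), ([0.28, -0.217, -0.0], 0.81), ([0.502, -0.539, -0.001], 0.73), ([0.428, -0.192, 0.001], 0.67)]
pin_tip [([0.313, 0.252, 0.123], 0.79), ([0.49, -0.195, 0.095], 0.63), ([0.584, -0.555, 0.127], 0.63)]
spacer []
tin [([0.702, -0.098, 0.0], 0.92)]
screwdriver [([0.714, -0.309, 0.004], 0.52)]
weight_tray [([0.318, -0.39, 0.002], 0.63), ([0.433, -0.192, -0.0], 0.6)]
side 56.2639433860985 278.8017863964816 214.09727967558837 [0.01649784 0.         0.         0.         0.        ] 2
feeder [([0.545, 0.147, 0.002], 0.86)]
lever_grip []
lever_pivot [([0.644, 0.218, 0.102], 0.43)]
gauge [([0.431, -0.189, 0.001], 0.7), ([0.276, -0.22, 0.0], 0.69), ([0.505, -0.539, 0.004], 0.6), ([0.533, 0.146, 0.016], 0.42)]
pin_tip [([0.489, -0.188, 0.096], 0.84), ([0.585, -0.554, 0.128], 0.76)]
spacer [([0.537, 0.146, 0.021], 0.55)]
tin [([0.701, -0.101, 0.0], 0.95), ([0.527, 0.136, 0.019], 0.3)]
screwdriver [([0.711, -0.311, 0.0], 0.76)]
weight_tray [([0.315, -0.388, -0.002], 0.89)]
1.0
```

View pics/top0.png

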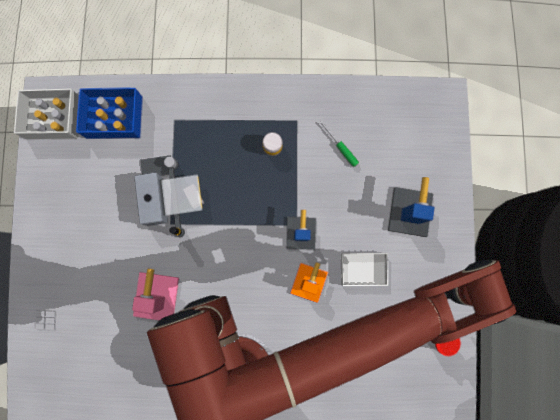

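View pics/side0.png

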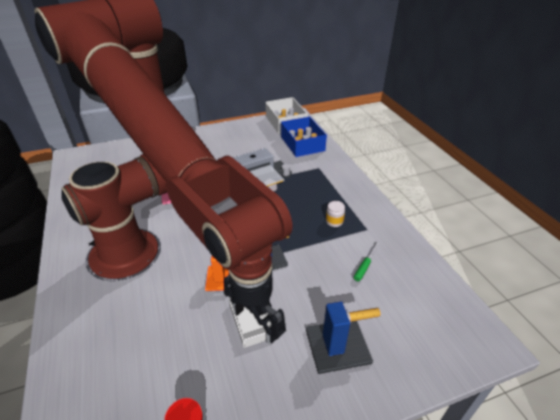

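Top view: the small blue gauge is at px (301,230), the large blue one at (412,210) and the feeder at (160,195) with its lever post at (177,231). The side view agrees, and the arm hides part of the scene there. The networks agree on the feeder heading, about 9°, so I'm moving to the lever.

```bash
cat >> h.py <<'E'
def to(goal,heading=None,o=None):
    """tool-frame shift (mm) to goal, and z turn to heading (deg; of tool x) """
    o=o or ctrl.get_obs(); Rt=R.from_rotvec(o['tool_rot']).as_matrix()
    d=Rt.T@(np.array(goal)-o['tool_pos'])*1000
    print('t',round(o['t'],2),'pos',np.round(o['tool_pos'],4),'shift',np.round(d,1),'rows',np.round(np.linalg.norm(d)/41.7,1),'F',np.round(o['contact_force'],1),'op',round(o['opening'],4))
    print('xaxis',np.round(Rt[:,0],3),'z',np.round(Rt[:,2],3),'head',np.round(np.degrees(np.arctan2(Rt[1,0],Rt[0,0])),1))
    if heading is not None:
        c,s=np.cos(np.radians(heading)),np.sin(np.radians(heading))
        Rg=np.array([[c,s,0],[s,-c,0],[0,0,-1]])
        print('turn rv',np.round(R.from_matrix(Rt.T@Rg).as_rotvec(),3))
    return d
E
python3 -c "
from h import *
d=to([.427,.184,.36],9.2);print(d/19)"
```

```text
t 1.0 pos [ 0.2746 -0.5614  0.4047] shift [ 464.4 -602.7   44.7] rows 18.3 F [ 0.   0.7 -0.6] op 0.0855
xaxis [ 0.898  0.439 -0.   ] z [-0. -0. -1.] head 26.1
turn rv [-0.     0.     0.294]
[ 24.44227265 -31.72151948   2.35204091]
```

```bash
python3 -m crank '[[0,0,0,24,-31,0,-1],[0,0,0,24,-31,0,-1],[0,0,0,24,-31,0,-1],[0,0,0,24,-31,0,-1],[0,0,0,24,-31,0,-1],[0,0,0,24,-31,0,-1],[0,0,0,24,-31,0,-1],[0,0,0,24,-31,0,-1]]' 20; python3 -c "
from h import *
d=to([.427,.184,.36],9.2)"
```

```text
t: 1.67
tool_pos: [0.3383, -0.2492, 0.402]
tool_rot: [-3.064, -0.689, 0.0]
contact_force: [0.9, -0.3, -0.8]
opening: 0.0857
t 1.67 pos [ 0.3383 -0.2492  0.402 ] shift [ 265.5 -353.6   42.3] rows 10.7 F [ 0.9 -0.3 -0.8] op 0.0857
xaxis [0.904 0.428 0.   ] z [-0.     0.001 -1.   ] head 25.3
turn rv [-0.001  0.     0.282]
```

```bash
python3 -m crank '[[0,0,0,24,-32,2,-1],[0,0,0,24,-32,2,-1],[0,0,0,24,-32,2,-1],[0,0,0,24,-32,2,-1],[0,0,0,24,-32,2,-1],[0,0,0,24,-32,2,-1],[0,0,0,24,-32,2,-1],[0,0,0,24,-32,2,-1]]'; python3 -c "
from h import *
d=to([.427,.184,.36],9.2)"
```

```text
t: 2.33
tool_pos: [0.4004, 0.0784, 0.3888]
tool_rot: [3.061, 0.68, 0.02]
contact_force: [1.4, -0.6, 0.2]
opening: 0.0854
t 2.33 pos [0.4004 0.0784 0.3888] shift [ 68.4 -84.7  28.8] rows 2.7 F [ 1.4 -0.6  0.2] op 0.0854
xaxis [0.906 0.423 0.011] z [ 0.014 -0.004 -1.   ] head 25.0
turn rv [ 0.007 -0.012  0.276]
```

```bash
python3 -m crank '[[0,0,0.1,28,-37,8,-1],[0,0,0.1,32,-33,8,-1]]'
python3 - <<'E'
from h import *
o,p=shot('wrist','w1.png')
for q in ['lever_grip','lever_pivot','feeder']:
    print(q,[(np.round(a['centre'],3).tolist(),round(a['confidence'],2)) for a in spotter.mark_of(q,p)])
o,p=shot('top','t1.png')
for q in ['lever_grip','lever_pivot','feeder','gauge','pin_tip']:
    print(q,[(np.round(a['centre'],3).tolist(),round(a['confidence'],2)) for a in spotter.mark_of(q,p)])
to([.427,.184,.36],9.2)
E
```

```text
t: 2.5
tool_pos: [0.4239, 0.1539, 0.3774]
tool_rot: [3.114, 0.377, 0.029]
contact_force: [1.6, -0.4, 0.4]
opening: 0.0855
lever_grip [([0.427, 0.187, 0.104], 0.93)]
lever_pivot []
feeder [([0.543, 0.15, 0.001], 0.6)]
lever_grip [([0.716, -0.311, 0.003], 0.7), ([0.321, -0.386, 0.001], 0.43)]
lever_pivot [([0.646, 0.222, 0.104], 0.54)]
feeder [([0.543, 0.15, 0.0], 0.62)]
gauge [([0.281, -0.219, 0.001], 0.91), ([0.502, -0.539, -0.0], 0.74)]
pin_tip [([0.586, -0.552, 0.126], 0.91), ([0.339, -0.238, 0.091], 0.81), ([0.489, -0.193, 0.093], 0.8)]
t 3.0 pos [0.4246 0.1504 0.3774] shift [ 10.1 -32.2  17.4] rows 0.9 F [ 0.5 -0.5  0.8] op 0.0854
xaxis [0.971 0.239 0.017] z [ 0.018 -0.003 -1.   ] head 13.9
turn rv [ 0.007 -0.017  0.081]
```

```bash
python3 -m crank '[[0.007,-0.017,0.081,10,-34,17,-1],[0,0,0,0,0,0,-1],[0,0,0,0,0,0,-1]]'; python3 -c "
from h import *
d=to([.427,.186,.247],9.2)
o,p=shot('wrist','w2.png')
print(spotter.mark_of('lever_grip',p))"
```

```text
t: 3.25
tool_pos: [0.4272, 0.1839, 0.3621]
tool_rot: [-3.132, -0.236, -0.008]
contact_force: [-0.1, -0.3, -0.1]
opening: 0.0854
t 3.25 pos [0.4272 0.1839 0.3621] shift [ -0.5  -2.  115.1] rows 2.8 F [-0.1 -0.3 -0.1] op 0.0854
xaxis [0.989 0.15  0.005] z [ 0.005  0.001 -1.   ] head 8.6
turn rv [-0.001 -0.005 -0.01 ]
[{'centre': [0.4272, 0.187, 0.1009], 'confidence': 0.76}]
```

View pics/w2.png

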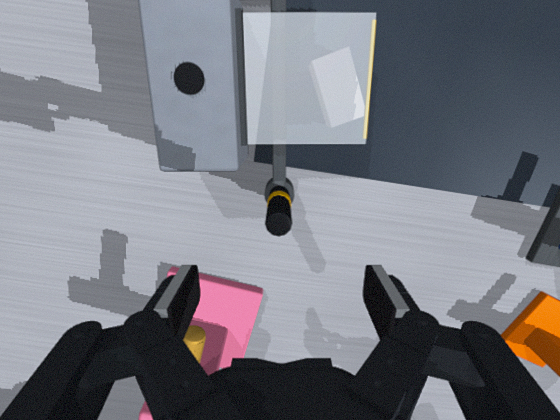

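The wrist view shows the post at px (278,215), centred between the jaws, with the spacer under the guard at (338,88). Descending.

```bash
python3 -m crank '[[0,-0.005,-0.01,-0.5,-2,39,-1],[0,0,0,0,0,39,-1],[0,0,0,0,0,36,-1],[0,0,0,0,0,0,-1],[0,0,0,0,0,0,1],[0,0,0,0,0,0,1],[0,0,0,0,0,0,1],[0,0,0,0,0,0,1]]' 25; python3 -c "
from h import *
d=to([.427,.186,.247],9.2)"
```

```text
t: 4.02
tool_pos: [0.4313, 0.182, 0.2569]
tool_rot: [-3.129, -0.243, -0.032]
contact_force: [0.4, 0.1, 0.4]
opening: 0.0383
t 4.02 pos [0.4313 0.182  0.2569] shift [-3.8 -4.6  9.9] rows 0.3 F [0.4 0.1 0.4] op 0.0383
xaxis [0.988 0.154 0.02 ] z [ 0.02   0.005 -1.   ] head 8.9
turn rv [-0.002 -0.02  -0.005]
```

```bash
python3 -m crank '[[0,-0.02,0,-4,-4,7,1],[0,0,0,0,0,0,1],[0,0,0,0,0,0,1],[0,0,0,0,0,0,1]]' 25; python3 -c "
from h import *
d=to([.427,.186,.247],9.2)"
```

```text
t: 4.35
tool_pos: [0.4273, 0.186, 0.2524]
tool_rot: [-3.129, -0.243, -0.008]
contact_force: [1.5, 0.1, -2.7]
opening: 0.0211
t 4.35 pos [0.4273 0.186  0.2524] shift [-0.3 -0.   5.4] rows 0.1 F [ 1.5  0.1 -2.7] op 0.0211
xaxis [0.988 0.155 0.005] z [ 0.005  0.003 -1.   ] head 8.9
turn rv [-0.003 -0.005 -0.005]
```

```bash
python3 -m crank '[[0,0,-0.1,1,22,0,1],[0,0,-0.1,1,22,0,1],[0,0,-0.1,1,22,0,1],[0,0,-0.1,1,22,0,1]]' 25; python3 -c "
from h import *
d=to([.427,.186,.252],9.2)
p=ctrl.get_obs()['tool_pos'][:2]-np.array([.644,.220]);print(np.linalg.norm(p),np.degrees(np.arctan2(-p[1],-p[0])))"
```

```text
t: 4.68
tool_pos: [0.4569, 0.1051, 0.2524]
tool_rot: [-3.006, -0.891, -0.007]
contact_force: [2.2, 3.8, -4.4]
opening: 0.0217
t 4.68 pos [0.4569 0.1051 0.2524] shift [ 19.  -84.1   1. ] rows 2.1 F [ 2.2  3.8 -4.4] op 0.0217
xaxis [0.839 0.545 0.006] z [ 0.002  0.008 -1.   ] head 33.0
turn rv [-0.006 -0.005  0.416]
0.219606905125665 31.558927296409887
```

```bash
python3 -m crank '[[0,0,-0.09,1,22,0,1],[0,0,-0.1,1,22,0,1],[0,0,-0.1,1,22,0,1],[0,0,-0.1,1,22,0,1],[0,0,-0.1,1,22,0,1],[0,0,-0.1,1,22,0,1]]' 25; python3 -c "
from h import *
d=to([.587,.008,.252],75)
p=ctrl.get_obs()['tool_pos'][:2]-np.array([.644,.220]);print(np.linalg.norm(p),np.degrees(np.arctan2(-p[1],-p[0])))"
```

```text
t: 5.18
tool_pos: [0.5577, 0.018, 0.2524]
tool_rot: [-2.587, -1.755, -0.004]
contact_force: [-2.6, 4.9, 3.1]
opening: 0.0212
t 5.18 pos [0.5577 0.018  0.2524] shift [ 1.6 30.9  0.1] rows 0.7 F [-2.6  4.9  3.1] op 0.0212
xaxis [0.37  0.929 0.01 ] z [-0.007  0.014 -1.   ] head 68.3
turn rv [-0.011 -0.011 -0.117]
0.21968767303248807 66.87941494396291
```

```bash
python3 -m crank '[[0,0,-0.08,1,18,0,1],[0,0,-0.06,0.5,15,0,1],[0,0,0,0,6,0,1],[0,0,0,0,3,0,1]]' 25; python3 -c "
from h import *
d=to([.587,.008,.252],75)
p=ctrl.get_obs()['tool_pos'][:2]-np.array([.644,.220]);print(np.linalg.norm(p),np.degrees(np.arctan2(-p[1],-p[0])))"
```

```text
t: 5.52
tool_pos: [0.5961, 0.006, 0.252]
tool_rot: [-2.427, -1.924, 0.035]
contact_force: [-24.3, 3.8, 13.7]
opening: 0.0213
t 5.52 pos [0.5961 0.006  0.252 ] shift [-0.2 -9.3  0.4] rows 0.2 F [-24.3   3.8  13.7] op 0.0213
xaxis [0.228 0.974 0.01 ] z [-0.045  0.021 -0.999] head 76.8
turn rv [-0.049 -0.009  0.032]
0.21924827020484422 77.38449349009065
```

```bash
python3 -m crank '[[0,0,0,0,0,0,1],[0,0,0,0,0,0,1],[0,0,0,0,0,0,1]]' 25; python3 -c "
from h import *
d=to([.587,.008,.252],75)
p=ctrl.get_obs()['tool_pos'][:2]-np.array([.644,.220]);print(np.linalg.norm(p),np.degrees(np.arctan2(-p[1],-p[0])))
shot('top','t2.png');shot('wrist','w3.png')"
```

```text
t: 5.77
tool_pos: [0.5942, 0.007, 0.2521]
tool_rot: [-2.421, -1.922, 0.047]
contact_force: [-5.4, 2.2, -1.8]
opening: 0.0217
t 5.77 pos [0.5942 0.007  0.2521] shift [-0.7 -7.3  0.5] rows 0.2 F [-5.4  2.2 -1.8] op 0.0217
xaxis [0.227 0.974 0.007] z [-0.055  0.02  -0.998] head 76.9
turn rv [-0.058 -0.006  0.033]
0.21873111926061126 76.84953110636506
```

View pics/w3.png

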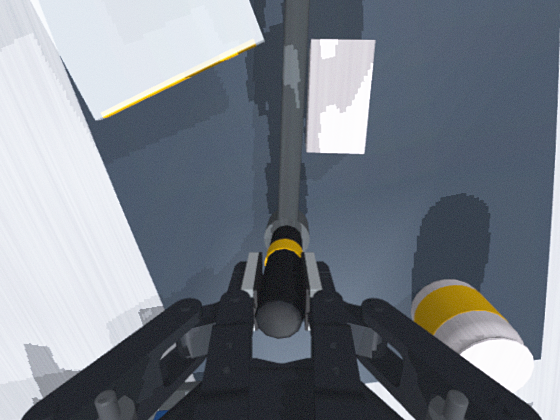

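View pics/t2.png

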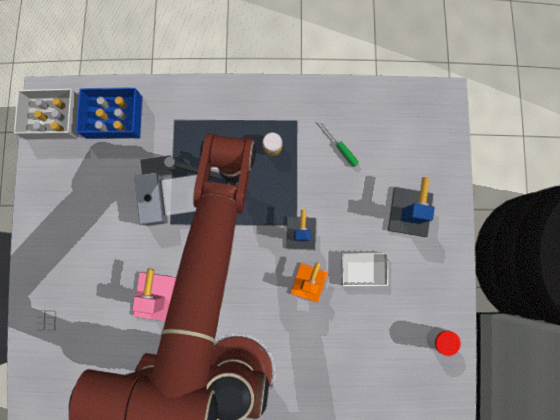

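The wrist view shows the spacer kicked out at px (340,97), right of the arm. The force peak of 24 N shows the lever is on its stop. Releasing and lifting.

```bash
python3 -m crank '[[-0.05,0,0,0,-5,0,0],[0,0,0,0,0,0,-0.2],[0,0,0,0,0,-30,-0.2],[0,0,0,0,0,-35,-1],[0,0,0,0,0,-41,-1],[0,0,0,0,0,-41,-1],[0,0,0,0,0,0,-1]]' 25
python3 - <<'E'
from h import *
to([.587,.008,.4],75)
o,p=shot('wrist','w4.png')
for q in ['spacer','hole_floor','lever_grip']:
    print(q,[(np.round(a['centre'],3).tolist(),round(a['confidence'],2)) for a in spotter.mark_of(q,p)])
o,p=shot('side','s4.png')
for q in ['spacer','hole_floor','lever_grip']:
    print(q,[(np.round(a['centre'],3).tolist(),round(a['confidence'],2)) for a in spotter.mark_of(q,p)])
E
```

```text
t: 6.45
tool_pos: [0.5877, 0.0085, 0.3975]
tool_rot: [-2.434, -1.935, 0.028]
contact_force: [0.6, -0.5, 1.0]
opening: 0.0853
t 6.45 pos [0.5877 0.0085 0.3975] shift [-0.7 -0.6 -2.5] rows 0.1 F [ 0.6 -0.5  1. ] op 0.0853
xaxis [0.225 0.974 0.006] z [-0.034  0.014 -0.999] head 77.0
turn rv [-0.036 -0.005  0.035]
spacer [([0.637, 0.094, 0.013], 0.94)]
hole_floor []
lever_grip [([0.429, 0.184, 0.105], 0.58), ([0.543, 0.148, 0.001], 0.53)]
spacer [([0.631, 0.09, 0.016], 0.46)]
hole_floor [([0.632, 0.079, 0.021], 0.46)]
lever_grip [([0.42, 0.185, 0.1], 0.55)]
```

View pics/w4.png

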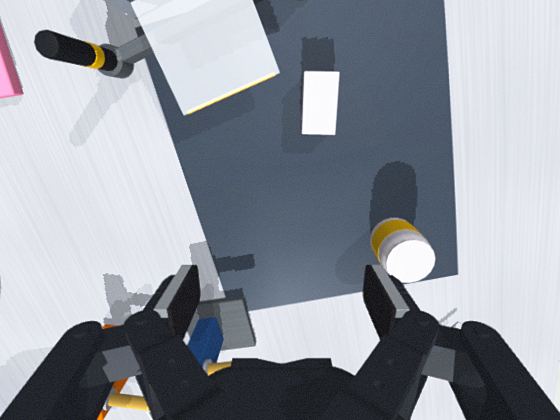

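View pics/s4.png

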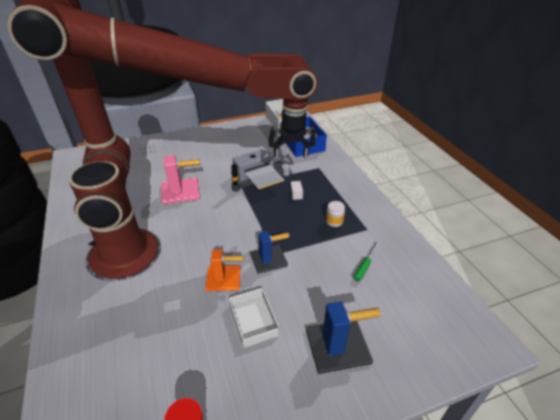

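Run:
```python
from h import *
im=cv2.imread('pics/s4.png')[165:215,270:325]; a=cv2.resize(im,None,fx=10,fy=10,interpolation=cv2.INTER_CUBIC); cv2.imwrite('pics/z4.png',a)
```

```text
(no output)
```

View pics/z4.png

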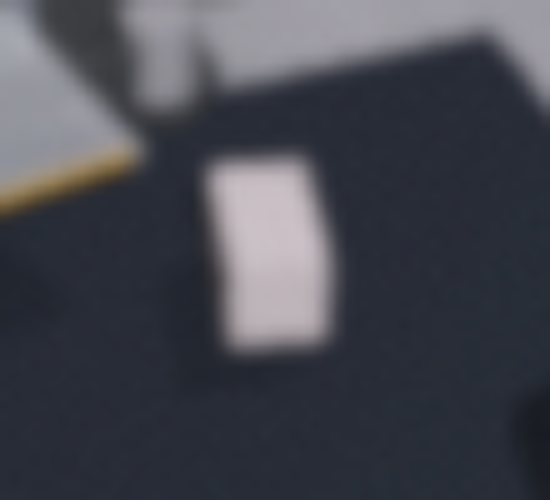

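Zoomed side view: the spacer's end facing -y (lower end) is plain, so the hole should face +y towards the pivot. I still have to confirm that. Next I'm getting the spacer's heading and a kinematic model.

```bash
cat >> h.py <<'E'
def undist(uv,p):
    f=p['image'].shape[0]/2/np.tan(np.radians(p['vertical_fov'])/2)
    K=np.array([[f,0,p['cx']],[0,f,p['cy']],[0,0,1]])
    return cv2.undistortPoints(np.array(uv,float).reshape(-1,1,2),K,np.array(p['dist'])).reshape(-1,2)
def plane(uv,p,z,o=None):
    n=undist(uv,p); n=np.c_[n,np.ones(len(n))]
    if 'mount' in p:
        T=np.eye(4);T[:3,:3]=R.from_rotvec(o['tool_rot']).as_matrix();T[:3,3]=o['tool_pos']
        M=T@np.array(p['mount']);d=n@M[:3,:3].T;c=M[:3,3]
    else:
        Rm=R.from_rotvec(np.ravel(p['rvec'])).as_matrix();d=n@Rm;c=-Rm.T@np.ravel(p['tvec'])
    return c+d*((z-c[2])/d[:,2])[:,None]
E
python3 - <<'E'
from h import *
o,p=shot('wrist','w5.png')
print('q',np.round(o['q'],4),np.round(o['tool_pos'],4),np.round(o['tool_rot'],4)); print(np.round(p['mount'],3))
r=spotter.outline_of('spacer',p)
for a in r:
    m=a['region'].astype(np.uint8); cs,_=cv2.findContours(m,0,2); c=max(cs,key=cv2.contourArea)
    print(a['confidence'],m.sum(),cv2.boundingRect(c))
m=r[0]['region'].astype(np.uint8);cs,_=cv2.findContours(m,0,2); c=max(cs,key=cv2.contourArea).reshape(-1,2)
P=plane(c,p,0.036,o)[:,:2].astype(np.float32)
b=cv2.minAreaRect(P*1000);print(b,cv2.boxPoints(b))
# orientation model
for q,rv in [(o['q'],o['tool_rot']),([-1.235,0.053,1.613,0,1.476,-0.119],[-3.059,-.708,0])]:
  for s5 in (1,):
    M=R.from_euler('ZYZYZ',[q[0],q[1]+q[2],q[3],q[4],q[5]])
    print(np.round((M.inv()*R.from_rotvec(rv)).as_matrix(),3))
E
```

```text
q [-0.114  -0.0142  1.7149  0.0099  1.4953  0.1126] [0.5853 0.0087 0.3845] [-2.4234 -1.9262  0.0487]
[[ 0.001 -0.946 -0.326  0.083]
 [ 1.     0.001  0.     0.001]
 [ 0.    -0.326  0.946  0.031]
 [ 0.     0.     0.     1.   ]]
0.61 2375 (311, 69, 40, 66)
((635.8987426757812, 89.7014389038086), (63.40978240966797, 37.79717254638672), 75.88634490966797) [[609.8395   63.56194]
 [646.4957   54.34525]
 [661.958   115.84094]
 [625.30176 125.05763]]Traceback (most recent call last):
  File "<stdin>", line 14, in <module>
  File "scipy/spatial/transform/_rotation.pyx", line 1413, in scipy.spatial.transform._rotation.Rotation.from_euler
ValueError: Expected axis specification to be a non-empty string of upto 3 characters, got ZYZYZ
```

Run:
```python
from h import *
o=ctrl.get_obs(); print('q',np.round(o['q'],4),np.round(o['tool_pos'],4))
for q,rv in [(o['q'],o['tool_rot']),([-1.235,0.053,1.613,0,1.476,-0.119],[-3.059,-.708,0])]:
    for s4 in (1,-1):
        M=R.from_euler('ZYZ',[q[0],q[1]+q[2],s4*q[3]])*R.from_euler('YZ',[q[4],q[5]])
        print(s4,np.round((M.inv()*R.from_rotvec(rv)).as_matrix(),4).tolist())
# position fit
D=[([-1.235,0.053,1.613],[-3.059,-.708,0],[.275,-.561,.405]),(o['q'],o['tool_rot'],o['tool_pos'])]
for q,rv,t in D:
    z=R.from_rotvec(rv).as_matrix()[:,2]; print(np.hypot(*t[:2]),np.arctan2(t[1],t[0]),q[:3])
```

```text
q [-0.114  -0.0146  1.7142  0.0099  1.4954  0.1126] [0.5855 0.0087 0.3852]
1 [[0.0, -1.0, -0.0], [1.0, 0.0, -0.0], [0.0, -0.0, 1.0]]
-1 [[-0.0015, -1.0, 0.0022], [0.9998, -0.0015, 0.0196], [-0.0196, 0.0022, 0.9998]]
1 [[0.0001, -1.0, 0.0013], [1.0, 0.0001, 0.0003], [-0.0003, 0.0013, 1.0]]
-1 [[0.0001, -1.0, 0.0013], [1.0, 0.0001, 0.0003], [-0.0003, 0.0013, 1.0]]
0.6247767601311688 -1.1150225708181911 [-1.235, 0.053, 1.613]
0.5855228054332734 0.014873784157464 [-0.11399391 -0.014596    1.71421335]
```

```bash
cat >> h.py <<'E'
_to=to
def to(goal,heading=None):
    o=ctrl.get_obs(); open('log.txt','a').write(json.dumps([list(map(float,o[k])) for k in('q','tool_pos','tool_rot')])+'\n')
    return _to(goal,heading,o)
E
python3 -c "
from h import *
to([.636,.09,.26],75.9)"
```

```text
t 6.95 pos [0.5855 0.0087 0.3852] shift [ 90.1  37.6 123.6] rows 3.8 F [-0.1 -0.6 -0.5] op 0.0852
xaxis [0.226 0.974 0.004] z [-0.052  0.016 -0.999] head 77.0
turn rv [-0.054 -0.003  0.018]
```

```bash
python3 -m crank '[[-0.054,-0.003,0.018,23,10,12,-1],[0,0,0,23,8,20,-1],[0,0,0,23,8,20,-0.5],[0,0,0,22,8,20,-0.4],[0,0,0,0,0,0,-0.4],[0,0,0,0,0,0,-0.4]]' 25
python3 - <<'E'
from h import *
o,p=shot('wrist','w6.png')
r=spotter.outline_of('spacer',p)
m=r[0]['region'].astype(np.uint8);cs,_=cv2.findContours(m,0,2); c=max(cs,key=cv2.contourArea).reshape(-1,2)
b=cv2.minAreaRect((plane(c,p,0.036,o)[:,:2]*1000).astype(np.float32));print(r[0]['confidence'],cv2.boundingRect(c),b)
print([(np.round(a['centre'],3).tolist(),round(a['confidence'],2)) for a in spotter.mark_of('spacer',p)])
to([.636,.09,.176],75.9)
E
```

```text
t: 7.45
tool_pos: [0.6422, 0.0912, 0.3086]
tool_rot: [2.478, 1.926, 0.001]
contact_force: [-0.2, 0.5, 0.9]
opening: 0.0595
0.77 (253, 167, 43, 77) ((637.9560546875, 92.59375), (70.77674865722656, 36.00335693359375), 75.74679565429688)
[([0.637, 0.094, 0.015], 0.87)]
t 7.6 pos [0.6419 0.0901 0.3102] shift [ -1.5  -6.3 134.2] rows 3.2 F [ 0.7 -1.3  0.2] op 0.0596
xaxis [ 0.248  0.969 -0.001] z [ 0.004 -0.002 -1.   ] head 75.6
turn rv [ 0.004  0.001 -0.005]
```

View pics/w6.png

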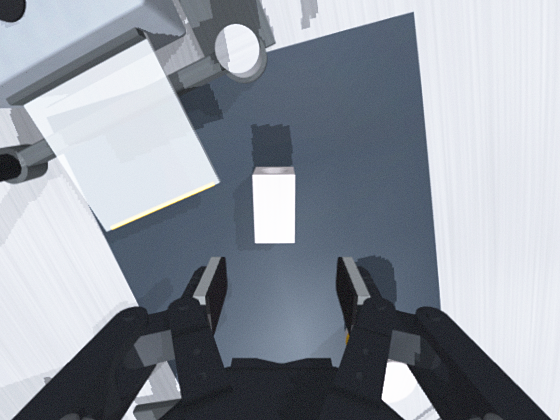

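The spacer's top face spans px (253,174) to (295,243). At its upper end, near (273,170), a dark strip of the end face shows. Zooming in and measuring.

Run:
```python
from h import *
im=cv2.imread('pics/w6.png')[155:255,235:315]; cv2.imwrite('pics/z6.png',cv2.resize(im,None,fx=6,fy=6,interpolation=cv2.INTER_CUBIC))
o=ctrl.get_obs();p=eyes.get_image('wrist')
P=plane([(253,174),(295,174),(295,243),(254,243)],p,.036,o);print(np.round(P,4),P.mean(0),np.linalg.norm(P[0]-P[3]),np.linalg.norm(P[0]-P[1]))
```

```text
[[0.6281 0.1242 0.036 ]
 [0.6629 0.1152 0.036 ]
 [0.6477 0.0518 0.036 ]
 [0.6109 0.0613 0.036 ]] [0.63739314 0.08812405 0.036     ] 0.0651708569038042 0.03590929760217289
```

View pics/z6.png

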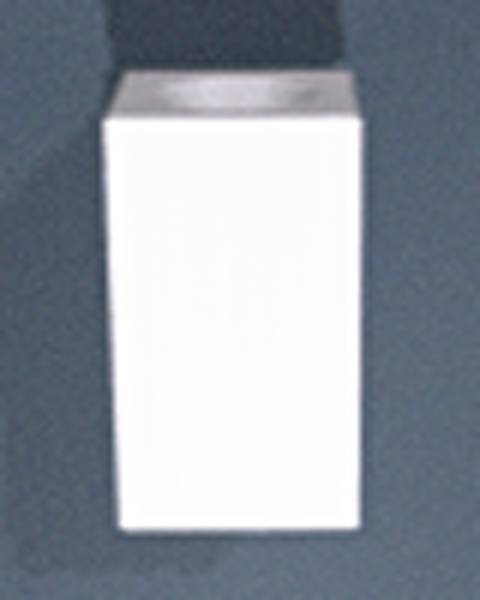

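The hole shows in the end facing tool +x, which is heading about 76°. Descending to grasp.

```bash
python3 -m crank '[[0,0,0,-2.7,-4.5,38,-0.4],[0,0,0,0,0,38,-0.4],[0,0,0,0,0,30,-0.4],[0,0,0,0,0,0,-0.4],[0,0,0,0,0,0,-0.4]]' 25; python3 -c "
from h import *
to([.637,.0885,.176],75.9)"
```

```text
t: 8.07
tool_pos: [0.6413, 0.0844, 0.2142]
tool_rot: [2.473, 1.909, 0.03]
contact_force: [0.9, -0.8, 1.3]
opening: 0.0597
t 8.07 pos [0.6413 0.0844 0.2142] shift [ 2.7 -6.2 38.1] rows 0.9 F [ 0.9 -0.8  1.3] op 0.0597
xaxis [0.253 0.967 0.005] z [ 0.026 -0.002 -1.   ] head 75.3
turn rv [ 0.026 -0.005 -0.01 ]
```

```bash
python3 -m crank '[[0.026,-0.005,-0.01,3,-6,20,-0.4],[0,0,0,0,0,0,-0.4],[0,0,0,0,0,0,-0.4]]' 25; python3 -c "
from h import *
to([.637,.0885,.176],75.9)"
```

```text
t: 8.32
tool_pos: [0.6384, 0.0882, 0.1988]
tool_rot: [2.475, 1.929, 0.007]
contact_force: [0.2, -0.2, 0.1]
opening: 0.0598
t 8.32 pos [0.6384 0.0882 0.1988] shift [-0.  -1.5 22.8] rows 0.5 F [ 0.2 -0.2  0.1] op 0.0598
xaxis [0.244 0.97  0.001] z [ 0.006 -0.    -1.   ] head 75.9
turn rv [ 0.005 -0.001 -0.001]
```

```bash
python3 -m crank '[[0.005,0,0,0,-1.5,22,-0.4],[0,0,0,0,0,0,-0.4],[0,0,0,0,0,3,-0.4],[0,0,0,0,0,0,0.4],[0,0,0,0,0,0,1],[0,0,0,0,0,0,1],[0,0,0,0,0,0,1]]' 50; python3 -c "
from h import *
to([.637,.0885,.176],75.9)"
```

```text
t: 8.9
tool_pos: [0.6405, 0.0892, 0.1829]
tool_rot: [2.472, 1.928, 0.017]
contact_force: [0.1, -0.4, -2.5]
opening: 0.0354
t 8.9 pos [0.6405 0.0892 0.1829] shift [-1.6 -3.3  6.8] rows 0.2 F [ 0.1 -0.4 -2.5] op 0.0354
xaxis [0.243 0.97  0.005] z [ 0.013  0.002 -1.   ] head 75.9
turn rv [ 0.012 -0.005  0.   ]
```

Gripped about 7 mm high, so I'm reopening to seat it lower.

```bash
python3 -m crank '[[0,0,0,0,0,0,-0.2],[0.012,-0.005,0,-1,-2,6,-0.3],[0,0,0,0,0,0,-0.3],[0,0,0,0,0,4,-0.3],[0,0,0,0,0,0,-0.3]]' 50; python3 -c "
from h import *
to([.637,.0885,.176],75.9)"
```

```text
t: 9.32
tool_pos: [0.6391, 0.0887, 0.1737]
tool_rot: [2.476, 1.931, 0.002]
contact_force: [-1.0, -0.9, -0.7]
opening: 0.0555
t 9.32 pos [0.6391 0.0887 0.1737] shift [-0.6 -1.9 -2.3] rows 0.1 F [-1.  -0.9 -0.7] op 0.0555
xaxis [ 0.243  0.97  -0.   ] z [ 0.002 -0.001 -1.   ] head 75.9
turn rv [0.002 0.    0.   ]
```

```bash
python3 -m crank '[[0,0,0,0,-1.5,-3,0.2],[0,0,0,0,0,0,1],[0,0,0,0,0,0,1],[0,0,0,0,0,0,1]]' 50; python3 -c "
from h import *
to([.637,.0885,.176],75.9)"; python3 -m crank '[[0,0,0,0,0,-40,1],[0,0,0,0,0,-41,1],[0,0,0,0,0,-20,1],[0,0,0,0,0,0,1],[0,0,0,0,0,0,1]]' 50
python3 - <<'E'
from h import *
to([.637,.0885,.28],75.9)
o,p=shot('wrist','w7.png')
for q in ['spacer','hole_floor']:print(q,[(np.round(a['centre'],3).tolist(),round(a['confidence'],2)) for a in spotter.mark_of(q,p)])
o,p=shot('side','s7.png')
for q in ['gauge','pin_tip','spacer','lever_grip','tin']:print(q,[(np.round(a['centre'],3).tolist(),round(a['confidence'],2)) for a in spotter.mark_of(q,p)])
o,p=shot('top','t7.png')
for q in ['gauge','pin_tip']:print(q,[(np.round(a['centre'],3).tolist(),round(a['confidence'],2)) for a in spotter.mark_of(q,p)])
E
```

```text
t: 9.65
tool_pos: [0.638, 0.0889, 0.1772]
tool_rot: [2.475, 1.931, 0.004]
contact_force: [0.8, -0.1, -1.3]
opening: 0.0349
t 9.65 pos [0.638  0.0889 0.1772] shift [-0.6 -0.8  1.2] rows 0.0 F [ 0.8 -0.1 -1.3] op 0.0349
xaxis [0.243 0.97  0.   ] z [ 0.004 -0.001 -1.   ] head 75.9
turn rv [ 0.004 -0.     0.   ]
t: 10.07
tool_pos: [0.6345, 0.089, 0.2739]
tool_rot: [-2.472, -1.928, 0.016]
contact_force: [-0.7, 0.6, -3.4]
opening: 0.0353
t 10.07 pos [0.6345 0.089  0.2739] shift [ 0.1  2.5 -6.1] rows 0.2 F [-0.7  0.6 -3.4] op 0.0353
xaxis [ 0.243  0.97  -0.004] z [-0.012 -0.001 -1.   ] head 75.9
turn rv [-0.012  0.004  0.   ]
spacer [([0.632, 0.096, 0.112], 0.6)]
hole_floor [([0.63, 0.08, 0.114], 0.84), ([0.702, -0.104, 0.001], 0.64)]
gauge [([0.434, -0.192, 0.001], 0.91), ([0.506, -0.538, 0.002], 0.9), ([0.231, 0.26, 0.003], 0.87), ([0.278, -0.218, 0.002], 0.74)]
pin_tip [([0.307, 0.247, 0.127], 0.95), ([0.587, -0.553, 0.128], 0.67), ([0.489, -0.189, 0.094], 0.65), ([0.705, -0.105, 0.003], 0.49)]
spacer [([0.629, 0.094, 0.112], 0.64)]
lever_grip [([0.421, 0.187, 0.098], 0.92), ([0.63, 0.076, 0.115], 0.68)]
tin [([0.703, -0.101, 0.002], 0.56)]
gauge [([0.281, -0.218, 0.0], 0.93), ([0.429, -0.19, -0.002], 0.88), ([0.503, -0.54, 0.001], 0.81), ([0.229, 0.255, -0.003], 0.74), ([0.703, -0.1, 0.001], 0.64)]
pin_tip [([0.339, -0.238, 0.089], 0.86), ([0.486, -0.193, 0.09], 0.73), ([0.312, 0.252, 0.122], 0.73), ([0.586, -0.554, 0.126], 0.7)]
```

View pics/w7.png

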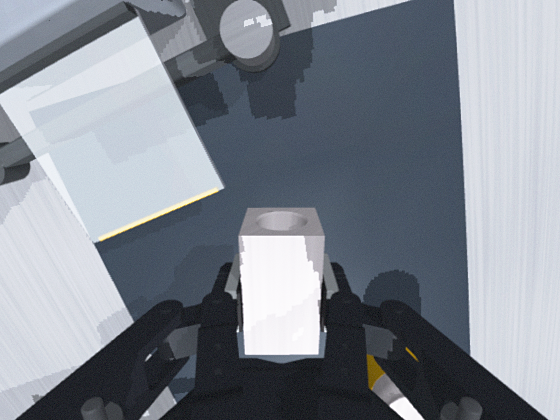

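Held, and the hole mouth is visible at px (281,220). Lifting and yawing to face the gauge.

```bash
python3 -m crank '[[0,0,-0.12,0,0,-10,1],[0,0,-0.12,0,0,-10,1],[0,0,-0.12,0,0,-10,1],[0,0,-0.12,0,0,-10,1],[0,0,-0.12,0,0,-10,1],[0,0,-0.12,0,0,0,1],[0,0,-0.12,0,0,0,1],[0,0,-0.12,0,0,0,1]]' 50;  python3 - <<'E'
from h import *
to([.56,-.191,.33],180)
p=eyes.get_image('wrist')
M=np.array(p['mount'])
n=undist([(239,236),(324,236),(325,356),(239,356)],p);n=np.c_[n,np.ones(4)]
d=n@M[:3,:3].T;c=M[:3,3]
P=c+d*((.1412-c[2])/d[:,2])[:,None];print(np.round(P,4),P.mean(0))
n=undist([(281,220)],p);d=M[:3,:3]@np.r_[n[0],1];print(c+d*((P[:2,0].mean()-c[0])/d[0]))
E
```

```text
t: 11.33
tool_pos: [0.6352, 0.089, 0.3254]
tool_rot: [-1.245, -2.87, 0.01]
contact_force: [0.2, 0.7, -2.1]
opening: 0.0353
t 11.33 pos [0.6352 0.089  0.3254] shift [-153.  -246.2   -3.3] rows 7.0 F [ 0.2  0.7 -2.1] op 0.0353
xaxis [-0.683  0.73   0.009] z [-0.014 -0.001 -1.   ] head 133.1
turn rv [-0.007 -0.013 -0.819]
[[ 0.0321 -0.0176  0.1412]
 [ 0.0322  0.0179  0.1412]
 [-0.0329  0.0218  0.1412]
 [-0.0329 -0.0207  0.1412]] [-0.00038514  0.00035166  0.1412    ]
[ 3.21344070e-02 -4.03589402e-05  1.59444402e-01]
```

```bash
python3 -m crank '[[0,0,0,-22,-35,0,1],[0,0,0,-22,-35,0,1],[0,0,0,-22,-35,0,1],[0,0,0,-22,-35,0,1],[0,0,0,-22,-35,0,1],[0,0,0,-22,-35,0,1],[0,0,-0.1,-20,-33,0,1],[0,0,-0.12,0,0,0,1]]' 50; python3 -m crank '[[0,0,-0.12,0,0,0,1],[0,0,-0.12,0,0,0,1],[0,0,-0.12,0,0,0,1],[0,0,-0.12,0,0,0,1],[0,0,-0.10,0,0,0,1],[0,0,0,0,0,0,1]]' 50
python3 - <<'E'
from h import *
to([.56,-.191,.33],180)
E
```

```text
t: 12.05
tool_pos: [0.5594, -0.1938, 0.327]
tool_rot: [-0.926, -2.993, 0.008]
contact_force: [0.4, 0.2, -2.3]
opening: 0.0356
t: 12.55
tool_pos: [0.5572, -0.1991, 0.3268]
tool_rot: [-0.021, -3.131, 0.003]
contact_force: [1.0, -0.7, -1.7]
opening: 0.0355
t 12.55 pos [ 0.5572 -0.1991  0.3268] shift [-2.6  8.1 -3.2] rows 0.2 F [ 1.  -0.7 -1.7] op 0.0355
xaxis [-1.     0.014  0.01 ] z [-0.01  -0.002 -1.   ] head 179.2
turn rv [-0.002 -0.01  -0.014]
```

Now measure the pin carefully: axis direction and tip.

Run:
```python
from h import *
for n in ['wrist','side','top']:
    o,p=shot(n,n[0]+'8.png')
    for q in ['gauge','pin_tip']:print(n,q,[(np.round(a['centre'],4).tolist(),round(a['confidence'],2)) for a in spotter.mark_of(q,p)])
to([.56,-.191,.33],180)
```

```text
wrist gauge [([0.4308, -0.1956, 0.001], 0.69)]
wrist pin_tip [([0.4943, -0.1949, 0.0862], 0.97)]
side gauge [([0.2319, 0.2542, -0.0003], 0.95), ([0.2777, -0.2227, 0.002], 0.87), ([0.4297, -0.191, 0.0016], 0.72), ([0.5039, -0.5382, 0.002], 0.61)]
side pin_tip [([0.5846, -0.5502, 0.1284], 0.96), ([0.3366, -0.2358, 0.0905], 0.9), ([0.4879, -0.1926, 0.0948], 0.78), ([0.3095, 0.247, 0.1244], 0.58), ([0.7092, -0.3072, 0.0019], 0.4)]
top gauge [([0.2323, 0.2516, -0.0018], 0.88), ([0.7117, -0.3098, 0.0056], 0.67), ([0.5015, -0.5394, -0.0003], 0.66), ([0.2822, -0.2177, -0.0011], 0.56), ([0.43, -0.1911, 0.0001], 0.54)]
top pin_tip [([0.5852, -0.5531, 0.1274], 0.73), ([0.3137, 0.2459, 0.1212], 0.72), ([0.3345, -0.2392, 0.0929], 0.61), ([0.4339, -0.1895, 0.0004], 0.37)]
t 13.0 pos [ 0.5574 -0.1989  0.3269] shift [-2.5  7.9 -3.2] rows 0.2 F [ 0.1  0.6 -2.6] op 0.0353
xaxis [-1.     0.014  0.01 ] z [-0.01  -0.002 -1.   ] head 179.2
turn rv [-0.002 -0.01  -0.013]
```

View pics/w8.png

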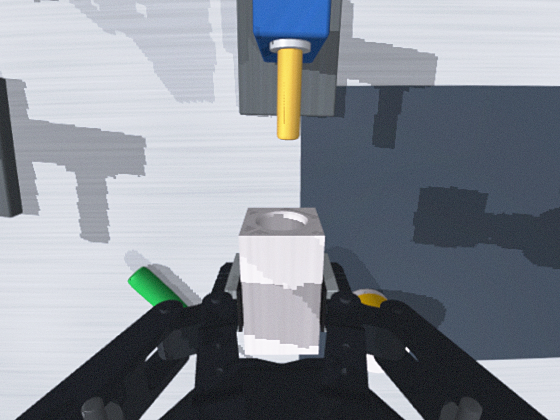

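View pics/s8.png

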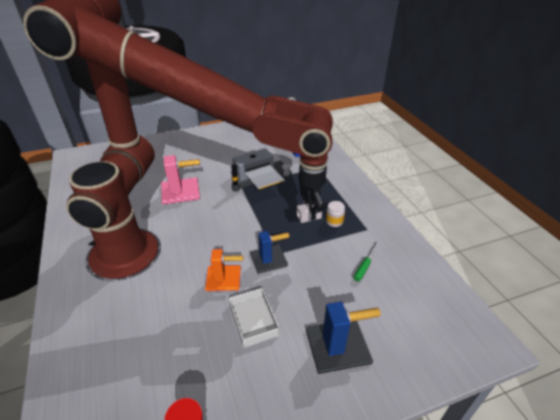

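The wrist view shows the pin from px (291,48) to its tip at (288,137), above the mouth at (281,220), and no contact. I'll segment the pin and fit its axis at z = 0.09.

```bash
cat >> h.py <<'E'
def pinfit(o,p,roi=None,zc=.09):
    im=p['image'].astype(int); y=(im[...,0]>150)&(im[...,1]>100)&(im[...,2]<110)&(im[...,0]-im[...,2]>90)
    n,l,s,c=cv2.connectedComponentsWithStats(y.astype(np.uint8))
    L=[]
    for i in range(1,n):
        if s[i,4]<100: continue
        if roi and not(roi[0]<c[i][0]<roi[2] and roi[1]<c[i][1]<roi[3]): continue
        rows=[];
        for r in range(s[i,1],s[i,1]+s[i,3]):
            x=np.where(l[r]==i)[0]; rows.append((x.mean(),r,len(x)))
        rows=np.array(rows); 
        k=rows[4:-6]
        Q=plane(k[:,:2],p,zc,o); f=np.polyfit(Q[:,0],Q[:,1],1)
        print('blob',s[i],'axis y=',np.round(f,4),'heading',np.round(np.degrees(np.arctan(f[0])),2),'y@.489',np.round(np.polyval(f,.489),4),'widths',rows[::15,2], 'tip row center@z',np.round(plane([rows[-1,:2]],p,zc-.008,o),4),np.round(plane([rows[0,:2]],p,zc,o),4))
E
python3 - <<'E'
from h import *
o=ctrl.get_obs(); p=eyes.get_image('wrist'); pinfit(o,p,(230,20,340,200))
o,p=shot('top','t8b.png'); pinfit(o,p,(290,200,320,240))
E
```

```text
blob [ 277   48   24   91 1992] axis y= [-0.0293 -0.1809] heading -1.68 y@.489 -0.1953 widths [ 8. 24. 23. 23. 22. 21. 16.] tip row center@z [[ 0.4924 -0.1948  0.082 ]] [[ 0.4351 -0.194   0.09  ]]
```

Run:
```python
from h import *
im=cv2.imread('pics/t8b.png')[195:255,270:335]; cv2.imwrite('pics/z8.png',cv2.resize(im,None,fx=8,fy=8,interpolation=cv2.INTER_CUBIC))
```

```text
(no output)
```

View pics/z8.png

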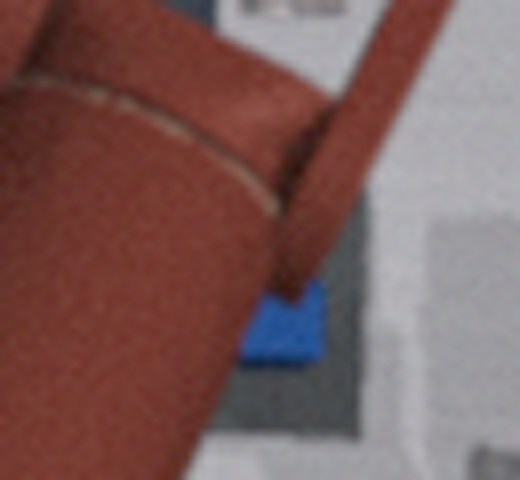

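Run:
```python
from h import *
o,p=shot('top','t8c.png'); p=dict(p)
for f in ['top0.png','t2.png']:
    p['image']=cv2.imread('pics/'+f)[:,:,::-1]; im=p['image'].astype(int)
    y=(im[...,0]>150)&(im[...,1]>100)&(im[...,2]<110)&(im[...,0]-im[...,2]>70)
    sub=np.zeros_like(y);sub[200:245,290:320]=y[200:245,290:320]
    v,u=np.where(sub);print(f,len(v),u.min(),u.max(),v.min(),v.max())
    c=[];
    for r in range(v.min()+1,v.max()+1): c.append((u[v==r].mean(),r))
    Q=plane(c,p,.09);print(np.round(Q[[0,-1]],4),np.polyfit(Q[:,0],Q[:,1],1),np.round(plane([(u[v<=v.min()+1].mean(),v.min()-.5)],p,.09),4))
```

```text
top0.png 77 301 305 210 227
[[ 0.4875 -0.1966  0.09  ]
 [ 0.44   -0.1938  0.09  ]] [-0.04739065 -0.17405217] [[ 0.4919 -0.1966  0.09  ]]
t2.png 71 301 305 210 227
[[ 0.4875 -0.1966  0.09  ]
 [ 0.44   -0.1938  0.09  ]] [-0.04128493 -0.17705724] [[ 0.4919 -0.1966  0.09  ]]
```

Run:
```python
from h import *
to([.55,-.1975,.2494],178)
```

```text
t 13.15 pos [ 0.5573 -0.1989  0.3269] shift [ 6.6  1.5 77.6] rows 1.9 F [-0.   0.3 -3. ] op 0.0354
xaxis [-1.     0.013  0.01 ] z [-0.01  -0.002 -1.   ] head 179.2
turn rv [-0.002 -0.01   0.022]
```

```bash
python3 -m crank '[[-0.002,-0.01,0.022,6.6,1.5,26,1],[0,0,0,0,0,26,1],[0,0,0,0,0,24,1],[0,0,0,0,0,0,1],[0,0,0,0,0,0,1]]' 50
python3 - <<'E'
from h import *
to([.55,-.1975,.2494],178)
E
```

```text
t: 13.57
tool_pos: [0.5518, -0.1981, 0.2523]
tool_rot: [0.059, 3.134, -0.005]
contact_force: [-0.9, 0.1, -2.2]
opening: 0.035
t 13.57 pos [ 0.5518 -0.1981  0.2523] shift [1.8 0.5 2.9] rows 0.1 F [-0.9  0.1 -2.2] op 0.035
xaxis [-0.999  0.037 -0.007] z [ 0.007 -0.003 -1.   ] head 177.9
turn rv [-0.003  0.007 -0.002]
```

```bash
python3 -m crank '[[-0.003,0.007,0,10,0.5,3,1],[0,0,0,0,0,0,1],[0,0,0,0,0,0,1]]' 50
python3 - <<'E'
from h import *
to([.54,-.1971,.2494],178)
o,p=shot('wrist','w9.png'); pinfit(o,p,(230,20,340,240))
shot('side','s9.png')
E
```

```text
t: 13.82
tool_pos: [0.5417, -0.1975, 0.2519]
tool_rot: [0.059, 3.14, -0.002]
contact_force: [-0.0, -0.4, -2.1]
opening: 0.0354
t 13.82 pos [ 0.5417 -0.1975  0.2519] shift [1.8 0.3 2.5] rows 0.1 F [-0.  -0.4 -2.1] op 0.0354
xaxis [-0.999  0.037 -0.001] z [ 0.001 -0.001 -1.   ] head 177.9
turn rv [-0.001  0.001 -0.002]
blob [ 265   46   38  140 4504] axis y= [-0.0593 -0.1675] heading -3.39 y@.489 -0.1965 widths [ 9. 36. 36. 36. 35. 33. 30. 28. 28. 25.] tip row center@z [[ 0.495  -0.1956  0.082 ]] [[ 0.435  -0.1934  0.09  ]]
```

View pics/w9.png

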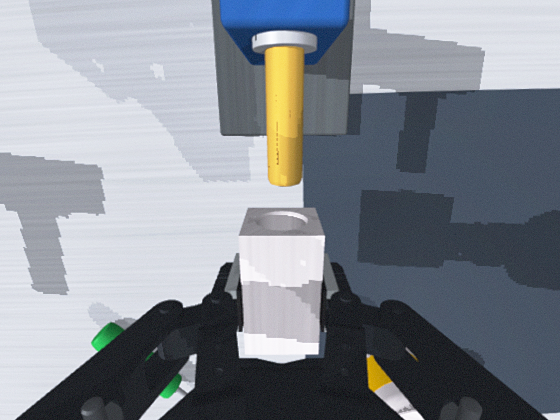

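The pin at px (286,182) is in line with the mouth at (281,220), and the computed lateral error is under 1 mm. Advancing gently with force checks.

```bash
python3 -m crank '[[0,0,0,6,0.3,3,1],[0,0,0,6,0,0,1],[0,0,0,6,0,0,1],[0,0,0,0,0,0,1]]' 50
python3 - <<'E'
from h import *
to([.478,-.195,.2494],178)
o,p=shot('wrist','w10.png')
E
```

```text
t: 14.25
tool_pos: [0.5231, -0.1967, 0.2511]
tool_rot: [0.058, 3.136, -0.005]
contact_force: [0.4, 0.1, -1.2]
opening: 0.0355
t 14.25 pos [ 0.5231 -0.1967  0.2511] shift [45.1  0.1  1.5] rows 1.1 F [ 0.4  0.1 -1.2] op 0.0355
xaxis [-0.999  0.037 -0.005] z [ 0.005 -0.003 -1.   ] head 177.9
turn rv [-0.003  0.005 -0.002]
```

View pics/w10.png

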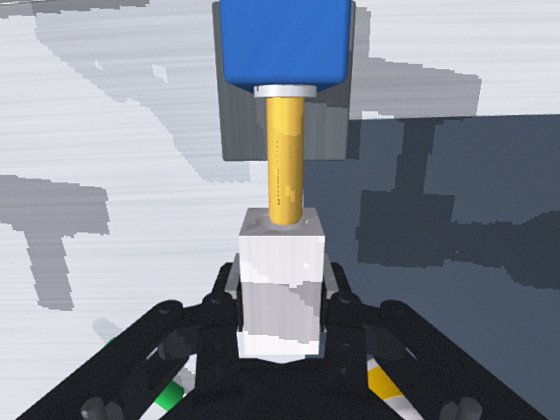

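The tip is at the mouth, with the pin at col 286 and the hole centre at about 281, which is roughly 2 mm to the right. Correcting by +1.8 mm in y.

```bash
python3 -m crank '[[-0.002,0.005,0,0,2,2,1],[0,0,0,5,0,0,1],[0,0,0,6,0,0,1],[0,0,0,0,0,0,1]]' 50
python3 - <<'E'
from h import *
to([.478,-.195,.2494],178)
o,p=shot('wrist','w11.png')
E
```

```text
t: 14.63
tool_pos: [0.5117, -0.1942, 0.2493]
tool_rot: [0.058, 3.14, -0.002]
contact_force: [-0.0, -0.3, -2.2]
opening: 0.0355
t 14.63 pos [ 0.5117 -0.1942  0.2493] shift [33.6 -2.  -0.2] rows 0.8 F [-0.  -0.3 -2.2] op 0.0355
xaxis [-0.999  0.037 -0.001] z [ 0.001 -0.001 -1.   ] head 177.9
turn rv [-0.001  0.001 -0.002]
```

View pics/w11.png

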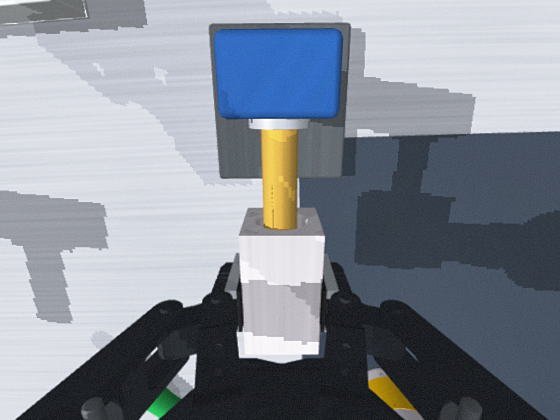

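Pin centred at col 280 and inside the hole with no force. Continuing.

```bash
python3 -m crank '[[0,0,0,6,0,0,1],[0,0,0,6,0,0,1],[0,0,0,6,0,0,1],[0,0,0,6,0,0,1],[0,0,0,0,0,0,1]]' 50
python3 - <<'E'
from h import *
to([.478,-.193,.2494],178)
E
```

```text
t: 15.1
tool_pos: [0.4856, -0.1933, 0.2493]
tool_rot: [0.058, 3.14, -0.002]
contact_force: [-0.5, 0.2, -3.0]
opening: 0.0354
t 15.1 pos [ 0.4856 -0.1933  0.2493] shift [ 7.6 -0.  -0.1] rows 0.2 F [-0.5  0.2 -3. ] op 0.0354
xaxis [-0.999  0.037 -0.001] z [ 0.001 -0.002 -1.   ] head 177.9
turn rv [-0.002  0.001 -0.002]
```

```bash
python3 -m crank '[[0,0,0,4,0,0,1],[0,0,0,2,0,0,1],[0,0,0,1.5,0,0,1],[0,0,0,0,0,0,1]]' 50
python3 - <<'E'
from h import *
to([.478,-.193,.2494],178)
E
```

```text
t: 15.43
tool_pos: [0.4785, -0.193, 0.25]
tool_rot: [0.059, 3.129, -0.004]
contact_force: [0.0, 0.5, -3.0]
opening: 0.0355
t 15.43 pos [ 0.4785 -0.193   0.25  ] shift [ 0.5 -0.   0.6] rows 0.0 F [ 0.   0.5 -3. ] op 0.0355
xaxis [-0.999  0.038 -0.012] z [ 0.012 -0.003 -1.   ] head 177.8
turn rv [-0.002  0.012 -0.003]
```

Keep pushing until contact is felt.

```bash
python3 -m crank '[[0,0.012,0,1.5,0,0.5,1],[0,0,0,1.5,0,0,1],[0,0,0,0,0,0,1]]' 50; python3 -m crank '[[0,0,0,1.5,0,0,1],[0,0,0,1.5,0,0,1]]' 50;python3 - <<'E'
from h import *
to([.478,-.193,.2494],178)
E
```

```text
t: 15.68
tool_pos: [0.4781, -0.1929, 0.2507]
tool_rot: [0.061, 3.126, -0.006]
contact_force: [0.3, -0.2, -2.9]
opening: 0.0351
t: 15.85
tool_pos: [0.4765, -0.1928, 0.251]
tool_rot: [0.061, 3.118, -0.007]
contact_force: [9.6, -1.1, -7.7]
opening: 0.0354
t 15.85 pos [ 0.4765 -0.1928  0.251 ] shift [-1.5 -0.2  1.6] rows 0.1 F [ 9.6 -1.1 -7.7] op 0.0354
xaxis [-0.999  0.039 -0.023] z [ 0.023 -0.005 -1.   ] head 177.8
turn rv [-0.004  0.023 -0.004]
```

```bash
python3 -m crank '[[0,0,0,0.8,0,0,1],[0,0,0,0.5,0,0,1],[0,0,0,0.5,0,0,1],[0,0,0,0,0,0,1],[0,0,0,0,0,0,1]]' 50;python3 - <<'E'
from h import *
to([.478,-.193,.2494],178)
o,p=shot('wrist','w12.png')
for q in ['hole_floor','pin_tip','spacer']:print(q,[(np.round(a['centre'],4).tolist(),round(a['confidence'],2)) for a in spotter.mark_of(q,p)])
E
```

```text
t: 16.27
tool_pos: [0.4756, -0.1927, 0.2512]
tool_rot: [0.061, 3.112, -0.007]
contact_force: [3.3, 0.1, -4.5]
opening: 0.0357
t 16.27 pos [ 0.4756 -0.1927  0.2512] shift [-2.3 -0.2  1.9] rows 0.1 F [ 3.3  0.1 -4.5] op 0.0357
xaxis [-0.999  0.039 -0.029] z [ 0.029 -0.005 -1.   ] head 177.7
turn rv [-0.004  0.029 -0.005]
hole_floor [([0.4897, -0.1919, 0.0925], 0.69)]
pin_tip []
spacer [([0.4772, -0.1891, 0.089], 0.66)]
```

View pics/w12.png

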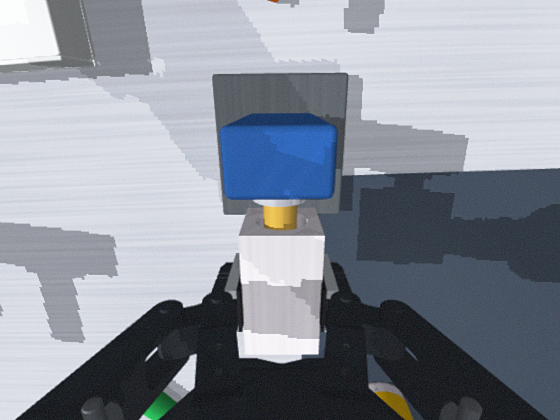

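```bash
python3 -m crank '[[0,0.02,0,2,0,1,1],[0,0,0,1.5,0,0,1],[0,0,0,1.5,0,0,1]]' 50; python3 -m crank '[[0,0,0,0,0,0,1],[0,0,0,0,0,0,1],[0,0,0,0,0,0,1]]'
python3 - <<'E'
from h import *
to([.478,-.193,.2494],178)
E
```

```text
t: 16.72
tool_pos: [0.4751, -0.1925, 0.2522]
tool_rot: [0.064, 3.109, -0.009]
contact_force: [7.5, -0.3, -6.6]
opening: 0.0353
t: 16.97
tool_pos: [0.4752, -0.1925, 0.2523]
tool_rot: [0.064, 3.109, -0.01]
contact_force: [4.7, 0.6, -4.9]
opening: 0.0353
t 16.97 pos [ 0.4752 -0.1925  0.2523] shift [-2.7 -0.4  3. ] rows 0.1 F [ 4.7  0.6 -4.9] op 0.0353
xaxis [-0.999  0.041 -0.032] z [ 0.032 -0.007 -0.999] head 177.7
turn rv [-0.006  0.032 -0.006]
```

Stalled at x = 0.475 with contact force, so the pin is on the bottom. Withdrawing.

```bash
python3 -m crank '[[0,0.01,0,-4,0,0,1],[0,0.01,0,-8,0,0,1],[0,0.01,0,-10,0,0,1],[0,0,0,-10,0,0,1]]' 50
python3 - <<'E'
from h import *
to([.56,-.196,.25],178)
E
```

```text
t: 17.3
tool_pos: [0.5067, -0.1939, 0.2519]
tool_rot: [-0.066, -3.132, 0.008]
contact_force: [0.6, -0.0, -2.4]
opening: 0.0353
t 17.3 pos [ 0.5067 -0.1939  0.2519] shift [-53.3   0.2   1.4] rows 1.3 F [ 0.6 -0.  -2.4] op 0.0353
xaxis [-0.999  0.042  0.009] z [-0.009 -0.005 -1.   ] head 177.6
turn rv [-0.005 -0.009 -0.007]
```

```bash
python3 -m crank '[[0,-0.009,0,-10,0,0,1],[0,0,0,-14,0,0,1],[0,0,0,-20,0,0,1],[0,0,0,-10,0,-10,1],[0,0,0,0,0,-40,1],[0,0,0,0,0,-40,1],[0,0,0,0,0,-30,1],[0,0,0,0,0,0,1]]' 50
python3 - <<'E'
from h import *
to([.6,-.2,.4],75)
o,p=shot('wrist','w13.png')
L=[json.loads(l) for l in open('log.txt')]
from scipy.optimize import least_squares
def fk(q,v):
    a1,dy,d1,L1,a3,L2,d6=v
    A=R.from_euler('ZY',[q[0],q[1]]);B=R.from_euler('ZY',[q[0],q[1]+q[2]]);C=B*R.from_euler('ZY',[q[3],q[4]])
    return R.from_euler('z',q[0]).apply([a1,dy,d1])+A.apply([0,0,L1])+B.apply([a3,0,L2])+C.apply([0,0,d6])
S=[([-1.235,0.053,1.613,0,1.476,-.119],[.275,-.561,.405])]+[(l[0],l[1]) for l in L]
s=least_squares(lambda v:np.concatenate([fk(q,v)-t for q,t in S]),[0,.075,.3,.4,0,.4,.15])
print(len(S),np.round(s.x,3),np.abs(s.fun).max(),np.linalg.svd(s.jac)[1]); print(np.round(ctrl.get_obs()['q'],2)); np.save('v.npy',s.x)
E
```

```text
t: 17.97
tool_pos: [0.5698, -0.1955, 0.3702]
tool_rot: [-0.063, -3.13, 0.001]
contact_force: [1.3, -0.8, -0.5]
opening: 0.0354
t 17.97 pos [ 0.5698 -0.1955  0.3702] shift [-30.1  -3.3 -30.2] rows 1.0 F [ 1.3 -0.8 -0.5] op 0.0354
xaxis [-0.999  0.04   0.011] z [-0.011 -0.    -1.   ] head 177.7
turn rv [-0.01  -0.007  1.792]
24 [-0.001  0.074  0.236  0.426  0.095  0.61   0.105] 0.00046199214237352404 [9.76901787 6.92650268 4.89897949 0.53671385 0.41644965 0.35542278
 0.04509014]
[-0.45  0.03  1.7  -0.    1.43 -1.98]
```

View pics/w13.png

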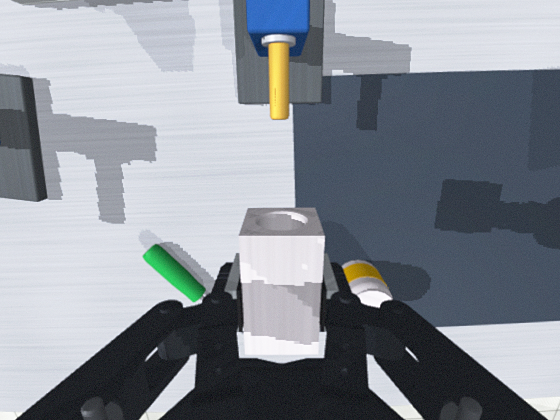

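The spacer is off the pin and still held squarely, with the mouth at px (281,222). Checking IK for the final pose.

```bash
cat > ik.py <<'E'
from h import *
from scipy.optimize import least_squares
v=np.load('v.npy')
def fk(q):
    a1,dy,d1,L1,a3,L2,d6=v
    A=R.from_euler('ZY',[q[0],q[1]]);B=R.from_euler('ZY',[q[0],q[1]+q[2]]);C=B*R.from_euler('ZY',[q[3],q[4]])
    return R.from_euler('z',q[0]).apply([a1,dy,d1])+A.apply([0,0,L1])+B.apply([a3,0,L2])+C.apply([0,0,d6]), C*R.from_euler('z',q[5]+np.pi/2)
lo=np.array([-3.01,-1.01,.06,-1.02,.09,-3.14]);hi=np.array([3.01,2.22,2.58,4.17,2.62,3.14])
def ik(p,Rg,q0):
    f=lambda q:np.r_[(fk(q)[0]-p)*5,(fk(q)[1].inv()*Rg).as_rotvec()]
    s=least_squares(f,np.clip(q0,lo+.01,hi-.01),bounds=(lo,hi)); return s.x,np.abs(s.fun).max()
def down(h):
    c,s_=np.cos(np.radians(h)),np.sin(np.radians(h)); return R.from_matrix(np.array([[c,s_,0],[s_,-c,0],[0,0,-1]]))
E
python3 - <<'E'
from ik import *
q0=ctrl.get_obs()['q']
for P in ([.57,-.2],[.6,-.25],[.57,-.1]):
  for h in (50,70,90,110):
    q=q0.copy();q[5]=-.1;mx=0;bad=0
    for th in np.arange(0,91,7.5):
        q1,e=ik(np.r_[P,.40],down(h)*R.from_euler('y',th,degrees=True),q);mx=max(mx,np.abs(q1-q).max() if th else 0);bad=max(bad,e);q=q1
    qa=q
    for z in (.34,.28,.22):
        q,e=ik(np.r_[P,z],down(h)*R.from_euler('y',90,degrees=True),q);bad=max(bad,e)
    print(P,h,'err',round(bad,4),'maxstep',round(mx,2),np.round(qa,2),np.round(q,2))
E
```

```text
[0.57, -0.2] 50 err 0.0 maxstep 0.14 [-0.64  0.03  1.83  1.59  1.51 -0.28] [-0.64  0.29  1.88  1.61  1.52 -0.6 ]
[0.57, -0.2] 70 err 0.0 maxstep 0.13 [-0.63  0.11  1.74  1.49  1.84 -0.29] [-0.63  0.36  1.79  1.41  1.81 -0.6 ]
[0.57, -0.2] 90 err 0.0 maxstep 0.13 [-0.61  0.19  1.65  1.39  2.15 -0.33] [-0.61  0.43  1.71  1.22  2.07 -0.65]
[0.57, -0.2] 110 err 0.0 maxstep 0.15 [-0.57  0.25  1.58  1.25  2.44 -0.41] [-0.57  0.48  1.63  0.98  2.32 -0.78]
[0.6, -0.25] 50 err 0.0 maxstep 0.13 [-0.67  0.15  1.7   1.58  1.55 -0.28] [-0.67  0.39  1.75  1.58  1.55 -0.57]
[0.6, -0.25] 70 err 0.0 maxstep 0.13 [-0.67  0.23  1.61  1.49  1.88 -0.28] [-0.67  0.46  1.66  1.4   1.84 -0.57]
[0.6, -0.25] 90 err 0.0 maxstep 0.14 [-0.64  0.3   1.52  1.39  2.19 -0.31] [-0.64  0.52  1.57  1.22  2.12 -0.62]
[0.6, -0.25] 110 err 0.0 maxstep 0.16 [-0.6   0.36  1.45  1.25  2.49 -0.39] [-0.6   0.57  1.5   0.98  2.37 -0.75]
[0.57, -0.1] 50 err 0.0 maxstep 0.14 [-0.48 -0.07  1.92  1.63  1.36 -0.29] [-0.48  0.21  1.98  1.7   1.4  -0.63]
[0.57, -0.1] 70 err 0.0 maxstep 0.13 [-0.49  0.02  1.84  1.53  1.7  -0.29] [-0.49  0.28  1.9   1.49  1.68 -0.61]
[0.57, -0.1] 90 err 0.0 maxstep 0.13 [-0.47  0.1   1.75  1.43  2.02 -0.31] [-0.47  0.35  1.81  1.3   1.96 -0.64]
[0.57, -0.1] 110 err 0.0 maxstep 0.14 [-0.43  0.17  1.68  1.31  2.32 -0.38] [-0.43  0.41  1.73  1.08  2.21 -0.73]
```

```bash
python3 -m crank '[[0,0,0.12,0,0,-5,1],[0,0,0.12,0,0,-5,1],[0,0,0.12,0,0,-5,1],[0,0,0.12,0,0,-5,1],[0,0,0.12,0,0,-5,1],[0,0,0.12,0,0,-5,1],[0,0,0.12,0,0,0,1],[0,0,0.12,0,0,0,1]]' 60; python3 -m crank '[[0,0,0.12,0,0,0,1],[0,0,0.12,0,0,0,1],[0,0,0.12,0,0,0,1],[0,0,0.12,0,0,0,1],[0,0,0.12,0,0,0,1],[0,0,0.12,0,0,0,1],[0,0,0.12,0,0,0,1],[0,0,0.12,0,0,0,1]]' 60;python3 - <<'E'
from h import *
to([.57,-.2,.4],70)
print(np.round(ctrl.get_obs()['q'],2))
E
```

```text
t: 18.68
tool_pos: [0.5701, -0.1942, 0.3799]
tool_rot: [-1.539, -2.696, 0.012]
contact_force: [0.1, -0.7, -3.1]
opening: 0.0353
t: 19.35
tool_pos: [0.5691, -0.1927, 0.3564]
tool_rot: [-2.627, -1.618, 0.066]
contact_force: [-0.0, -0.2, -2.6]
opening: 0.0356
t 19.35 pos [ 0.5691 -0.1927  0.3564] shift [ -6.4   1.1 -43.8] rows 1.1 F [-0.  -0.2 -2.6] op 0.0356
xaxis [ 0.45   0.893 -0.007] z [-0.065  0.025 -0.998] head 63.3
turn rv [-0.07   0.003 -0.117]
[-0.45  0.05  1.7  -0.01  1.46  0.02]
```

```bash
python3 -m crank '[[-0.07,0.06,0,0,0,-10,1],[0,0.12,0,0,0,-10,1],[0,0.12,0,0,0,-5,1],[0,0.12,0,0,0,0,1],[0,0.12,0,0,0,0,1],[0,0.12,0,0,0,0,1]]' 60;python3 - <<'E'
from h import *
to([.57,-.2,.4])
print(np.round(ctrl.get_obs()['q'],2))
E
```

```text
t: 19.85
tool_pos: [0.5689, -0.1919, 0.3653]
tool_rot: [-2.277, -1.383, -0.785]
contact_force: [0.2, -0.2, -2.4]
opening: 0.0352
t 19.85 pos [ 0.5689 -0.1919  0.3653] shift [ 16.5   4.  -31.4] rows 0.9 F [ 0.2 -0.2 -2.4] op 0.0352
xaxis [0.366 0.689 0.625] z [ 0.271  0.564 -0.78 ] head 62.1
[-0.56  0.03  1.74  0.67  1.48 -0.18]
```

Tool x is rising as intended. Continuing the turn.

```bash
python3 -m crank '[[0,0.12,0,0,0,0,1],[0,0.12,0,0,0,0,1],[0,0.12,0,0,0,0,1],[0,0.12,0,0,0,0,1],[0,0.12,0,0,0,0,1],[0,0.12,0,0,0,0,1],[0,0.12,0,0,0,0,1]]' 60;python3 - <<'E'
from h import *
to([.57,-.2,.225])
print(np.round(ctrl.get_obs()['q'],2))
E
```

```text
t: 20.43
tool_pos: [0.5672, -0.1924, 0.3468]
tool_rot: [-1.586, -0.914, -1.504]
contact_force: [-0.1, 0.9, -2.6]
opening: 0.0349
t 20.43 pos [ 0.5672 -0.1924  0.3468] shift [-121.5   11.7   -2.5] rows 2.9 F [-0.1  0.9 -2.6] op 0.0349
xaxis [ 0.053 -0.     0.999] z [ 0.46   0.887 -0.024] head -0.3
[-0.63  0.13  1.82  1.49  1.7  -0.33]
```

```bash
python3 -m crank '[[0,0.024,-0.047,-30,0,0,1],[0,0,0,-35,0,0,1],[0,0,0,-35,0,0,1],[0,0,0,-18,0,0,1],[0,0,0,0,0,0,1],[0,0,0,0,0,0,1]]' 60;python3 - <<'E'
from h import *
to([.57,-.2,.225])
for n in ('wrist','side','top'):
    o,p=shot(n,n[0]+'14.png')
    for q in ['spacer','lever_grip','tin','screwdriver','weight_tray','hole_floor']:print(n,q,[(np.round(a['centre'],3).tolist(),round(a['confidence'],2)) for a in spotter.mark_of(q,p)])
to([.57,-.2,.225])
E
```

```text
t: 20.93
tool_pos: [0.5633, -0.1901, 0.2108]
tool_rot: [-1.565, -0.923, -1.538]
contact_force: [0.6, -0.5, -1.8]
opening: 0.0354
t 20.93 pos [ 0.5633 -0.1901  0.2108] shift [14.4 10.2 -5.7] rows 0.4 F [ 0.6 -0.5 -1.8] op 0.0354
xaxis [ 0.021 -0.006  1.   ] z [ 0.465  0.885 -0.004] head -16.3
wrist spacer [([0.637, -0.046, 0.207], 0.72)]
wrist lever_grip []
wrist tin []
wrist screwdriver []
wrist weight_tray []
wrist hole_floor []
side spacer [([0.634, -0.049, 0.214], 0.78)]
side lever_grip []
side tin [([0.699, -0.102, 0.003], 0.71)]
side screwdriver [([0.712, -0.308, -0.0], 0.53), ([0.701, -0.1, 0.004], 0.37)]
side weight_tray [([0.315, -0.39, -0.001], 0.92), ([0.635, -0.05, 0.212], 0.64)]
side hole_floor [([0.637, -0.049, 0.206], 0.69)]
top spacer [([0.641, -0.048, 0.211], 0.47)]
top lever_grip [([0.425, 0.186, 0.097], 0.59)]
top tin [([0.702, -0.098, -0.001], 0.51)]
top screwdriver [([0.715, -0.31, 0.006], 0.81), ([0.644, 0.223, 0.103], 0.23)]
top weight_tray [([0.317, -0.388, 0.002], 0.71)]
top hole_floor [([0.634, -0.054, 0.2], 0.81)]
t 21.98 pos [ 0.5639 -0.1906  0.2135] shift [11.7  9.6 -5.5] rows 0.4 F [ 0.6 -0.6 -2.6] op 0.0352
xaxis [ 0.016 -0.004  1.   ] z [ 0.465  0.885 -0.004] head -13.4
```

View pics/s14.png

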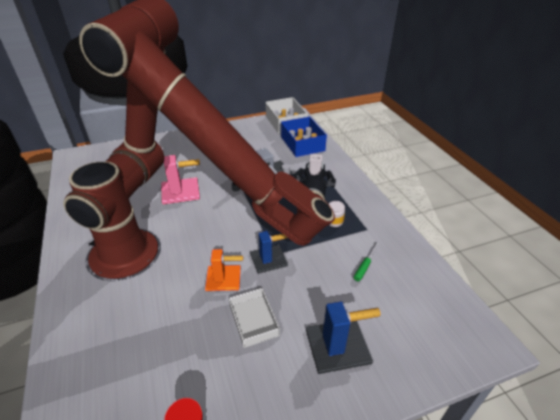

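View pics/w14.png

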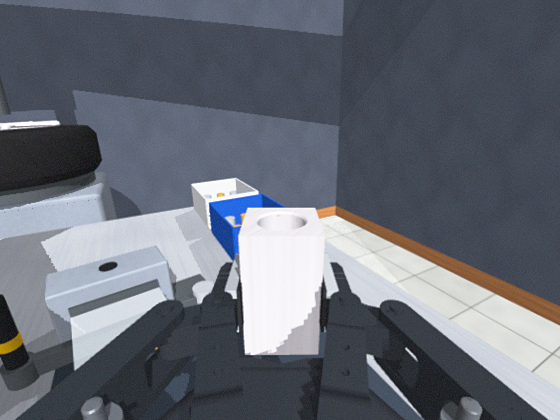

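View pics/t14.png

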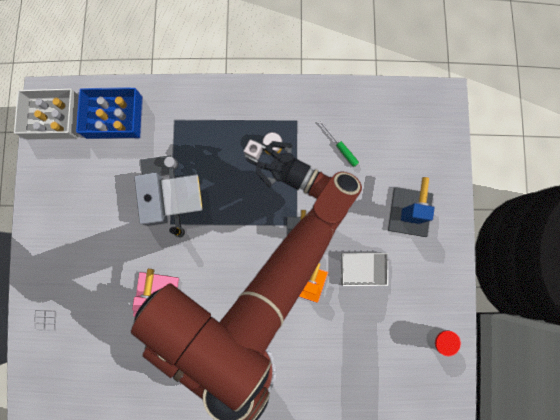

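The pictures show the spacer upright with its hole up: wrist px (282,222), top px (254,149), held clear of everything. The lever is at rest and the bystanders haven't moved. Handing in.

```bash
python3 -m crank '[[0,0,0,0,0,0,1],[0,0,0,0,0,0,1]]' 60; python3 -c "
from h import *
print(np.round(ctrl.get_obs()['dq'],3)); print(ctrl.finish_job())"
```

```text
t: 22.15
tool_pos: [0.5639, -0.1906, 0.2134]
tool_rot: [-1.564, -0.928, -1.542]
contact_force: [-0.4, -0.1, -2.7]
opening: 0.0351
[-0.     0.001 -0.001  0.002 -0.002  0.001]
the job is handed in; nothing more can be done
None
```

I carried out the whole job in about 22 s of the 72 s allowed and handed it in; no verdict was reported.

- **Lever:** I gripped the post and swung it until it stalled on its stop, with a 24 N force peak at an estimated 1.18 rad. I then let it spring back. A top view later placed the grip within about 3 mm of its rest position.
- **Spacer on the pin:** I picked the spacer up, regripping once to seat it lower, after confirming the hole end in the wrist camera. I slid it onto the smaller blue gauge's pin until it stalled at x = 0.475–0.477 with 7–10 N of contact, where I had expected 0.478. The network put the hole bottom about 2 mm from my measured pin tip.
- **Final hold:** The spacer is held about 0.21 m above the bench, hole up within about 1° of vertical. The arm is still, the fingers are 35 mm apart with 60 N commanded, and the spacer touches nothing else in the pictures.
- **Bystanders:** The tin, screwdriver and tray were found within about 4 mm of where they started, which is the network's own error.

**Disagreements:** The networks' pin-tip position differed by up to about 5 mm between cameras. I used my own pin fit and then corrected about 2 mm sideways from the wrist picture before going in. No check failed.

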